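# Sort optical posts from a sample puck on a tilting board

## Robot

A 6-joint arm with a two-finger parallel gripper is mounted at the origin on a cart in front of the work surface, level with it; the furniture and walls round the work are solid. World frame = base frame: x ahead of the robot, y to its left, z up, the work surface at z = 0. Lengths are in mm, angles in rad, forces in N, time in s.
With the tool pointing down it reaches from about 275 to 850 mm from the base axis. Payload 5.2 kg.
Tool frame: the origin (TCP) lies midway between the tips of the shut fingers; the grasp point (between the pads) lies 19 mm behind it; z points along the fingers, y is the line along which they close (so a half turn about z gives the same grasp; the last joint's range is limited). The gripper opens to 85 mm and grips with 20 to 120 N. Pads are 22 mm wide; open, the fingers measure 114 mm over their backs; the gripper's body (76 mm by 85 mm) begins 54 mm behind the grasp point. The pads swing forward as they close: fully open they stand 13 mm farther back than shut.
Start: joints at [-1.44, 0.259, 1.535, -0, 1.348, -0.203], TCP at [180.22, -519.64, 231.31] pointing down, gripper open.
Joint ranges: [-3.14, 3.14], [-0.91, 2.08], [0.19, 2.58], [-1.22, 4.36], [0.22, 2.71], [-3.12, 3.12]. Speed limits (rad/s): [2.57, 2.57, 3.14, 3.14, 3.14, 3.14].

## Interface

Orientations are given as a rotation vector (axis times angle).
In Python, from plant import * gives the robot as it stands. The module is installed in compiled form; this text tells all that it offers.
- The arm moves only by the tool step_arm, never from a script. Its argument "plan" is one flat list of numbers, 6 for each row, row after row: the shift along the tool's x, y, z in units of 500 mm (1.0 is 500 mm), then the turn, a rotation vector about the tool's x, y, z in units of 90 degrees (1.0 is 90 degrees). In form: [x, y, z, ax, ay, az, x, y, z, ax, ay, az, ...]. A call has 1 to 8 rows; each row is the pose to reach, as a shift and turn from the pose commanded when the call began, along the tool's axes at that moment; what a row does not reach only later rows make up. A row lasts 1/10 s, in which the tool goes at most 50 mm and 8.59 degrees, less where a joint would pass 70% of its speed; a pose out of reach is approached as far as the arm can. A call with a number of a shift or a turn outside -1 to 1 is refused whole. A call with a gripper value outside its range is refused whole. "hand" is the opening, from 0 (shut) to 1 (fully open), set as the call begins (left out, the last holds). The fingers move at their own pace and stop on an object; "squeeze" is the grip in N (left out, the last holds). Time passes only in rows, so rows that repeat a pose let the fingers close. It gives the time, the measured TCP pose, the force, the opening and the grip force at its end, in the units of the state.
- get_state(): the state, without advancing time (a new reading comes with each control period).
- snapshot(name): name is "side" or "top"; returns (picture, depth): 384x512x3 uint8, red, green, blue; 384x512 float32, mm along the optical axis (not along the pixel's ray), 0 where there is no reading.
- calibration(name): a dict with "camera_matrix" (3x3 intrinsics, pixels), "eye" and "orientation" of the camera in the world. Camera axes: x right, y down, z forward; pixel columns grow to the right and rows downward; lengths in mm; the calibration is good to about 2 mm. A picture is of the moment at which its call begins. calibration takes no time and is no camera call.
- hand_in(): hands the job in; it is judged then, once.
The state is a dict: "time": time; "qpos": joint angles; "qvel": joint speeds; "effort": joint torques, N m; "position": TCP position; "orientation": TCP orientation; "contact_force": force on the tool from outside, world axes, zero at the start; "ft_torque": the same for the moment, N m; "width": finger opening in mm; "gripper_force": force on a finger pad.
Only numpy, scipy, OpenCV 4.12 (cv2) and the standard library are available. Lean on these libraries where they do the work, as an engineer would, in place of code of your own. Each camera call takes 0.05 s, during which the arm holds its last target. There are 200 camera calls.

## Task

Tip the sorting board by its handle, steadily and not too steeply, so that both steel posts roll off into the catch trough while the flat sample puck stays on the board; keep the gripper off the posts. Then let the board down to rest again and lay the puck, chip upward, in the small white tray.

Things in the scene. Friction and masses are not known exactly. Their poses are not given: they have to be found in the camera images.
- sorter: Dark sheet-metal sorting stand, fixed to the desk. Its origin is at desk level below the middle of the board; its y axis points downhill, from the board's handle to the catch trough, its x axis lies along the hinge. The trough is open above: inside y from 113 to 218 mm, x from -84 to 84 mm, floor 8 mm above the desk, far wall 70 mm high, side walls 50 mm. The whole stand covers x -90 to 90 mm, y -112 to 224 mm.
- board (a joint): Tilt of the flat grey board, rad: 0 level and at rest, grows as the handle end is lifted, stop at 0.6. The board is hinged along its trough-side edge, weighs about 0.35 kg and sinks back by itself when released. On it posts roll off from about 0.1 rad; a flat thing begins to slide at about 0.5 rad or a little above; about 0.3 rad is right.
- board_handle (a point): Middle of the handle: a round bright steel bar 10 mm thick and 80 mm long, parallel to the hinge, on two uprights at its ends (70 mm free between them), 45 mm above the face of the board at the end away from the trough. It can be gripped from above, closing across the bar (along the sorter's y axis). The point's axes turn with the board.
- board_hinge (a point): Middle of the board's hinge line, 45 mm above the desk, 4 mm below the face of the board; 210 mm along y and 49 mm in z from the handle bar when the board is level. Its x axis is the hinge line; the board turns about its -x direction as it rises.
- board_mid (a point): Centre of the upper face of the board, 49 mm above the desk when level. The face measures 180 mm (x) by 220 mm (y), with 8 mm high, 6 mm wide rails on the two sides and at the handle end; open toward the trough (+y). The axes turn with the board.
- post_1_mid (a point): Middle of one of two equal plain steel optical posts, 13 mm in diameter, 60 mm long, lying on the board roughly along the hinge; z is the post's axis.
- post_1: The same post, 0.075 kg; origin at the centre of one of its end faces, z along the post.
- post_2_mid (a point): Middle of the other post, nearer to the trough; z is the post's axis.
- post_2: The same second post; origin at the centre of one of its end faces, z along the post.
- puck: Sample puck: a flat light metal disc with a small dark chip on top, 25 mm in diameter, 10 mm high, 0.03 to 0.06 kg, lying on the board on the handle's side of the posts. Origin at the centre of its underside, z up through the chip.
- puck_tray: Small white square tray, 100 x 100 mm, 22 mm high, walls 4 mm, open above, fixed to the desk on the robot's right; inner floor 4 mm above the desk. Origin at the centre of its underside. (A closed cream box stands near it.)
Not all that is in view belongs to the job. There is more than one size of the puck; the one meant has the size given above.

How it is judged:
By the outcome, as a careful person would: the job done as asked, in the order asked, and still so for the second after the job is handed in, with the robot touching nothing.
It also fails if it takes over 51 s, if anything falls off the work surface, if the arm or the gripper's body presses on something with over 40 N, if the wrist force passes 120 N, or if a joint passes its speed limit or range.

## Working session

There is one attempt and no reset: what is moved stays moved. The work goes in short steps, Python scripts to look and compute and a tool call to move; the robot and the scene stay as the last step left them, time stands still between calls to the robot, and variables do not carry over. Pictures are saved under pics/ and viewed, at most 10 in all, crops included, and the job is handed in when it is done.

Besides the shell and the picture viewer there is one more tool, called after ">>>" in YAML: its name, and indented under it one key for each argument. step_arm: Moves the arm, as the interface text tells. Its arguments: {"type":"object","properties":{"plan":{"type":"array"},"hand":{"type":"number"},"squeeze":{"type":"number"}},"required":["plan"]}

```bash
mkdir -p pics; cat > h.py <<'E'
from plant import *
import numpy as np, cv2
from scipy.spatial.transform import Rotation as R
def cal(n):
    c=calibration(n); K=np.array(c["camera_matrix"]); o=np.array(c["orientation"],float)
    M=o if o.shape==(3,3) else R.from_rotvec(o).as_matrix()
    return K,np.array(c["eye"],float),M
def ray(n,u,v,z):
    K,e,M=cal(n); d=M@np.linalg.inv(K)@np.array([u,v,1.]); return e+d*(z-e[2])/d[2]
def pts(n,D):
    K,e,M=cal(n); v,u=np.mgrid[:D.shape[0],:D.shape[1]]
    p=np.stack([(u-K[0,2])/K[0,0]*D,(v-K[1,2])/K[1,1]*D,D],-1); return p@M.T+e
def snap(n,f):
    I,D=snapshot(n); cv2.imwrite(f"pics/{f}.png",I[:,:,::-1]); np.save(f"pics/{f}.npy",D); return I,D
E
python3 - <<'E'
from h import *
for n in("top","side"):
    snap(n,n+"0"); print(n,cal(n))
print(get_state())
E
```

```text
top (array([[487.94701096,   0.        , 264.62135073],
       [  0.        , 487.94701096, 186.93976838],
       [  0.        ,   0.        ,   1.        ]]), array([ 446.66653405,  -28.69627773, 1095.48723434]), array([[ 0.00813908, -0.99516619,  0.09786731],
       [-0.99966968, -0.00571165,  0.0250579 ],
       [-0.0243778 , -0.09803894, -0.99488396]]))
side (array([[372.66359277,   0.        , 259.9388581 ],
       [  0.        , 372.66359277, 192.23667556],
       [  0.        ,   0.        ,   1.        ]]), array([ 430.05859179, -725.36818495,  503.56138569]), array([[ 0.98836814, -0.06663997,  0.13670237],
       [-0.15159067, -0.50377142,  0.85043202],
       [ 0.01219398, -0.86126272, -0.50801362]]))
{'time': 0.1, 'qpos': array([-1.43979327e+00,  2.59248028e-01,  1.53597947e+00, -3.77868195e-05,
        1.34797982e+00, -2.02799974e-01]), 'qvel': array([-4.86044366e-05, -1.55957113e-03, -2.08602498e-03,  1.61727454e-04,
       -7.95655651e-04,  1.72229801e-03]), 'effort': array([ 4.03230224e-03, -4.46966887e+01, -2.91249669e+01, -6.85379996e-05,
        6.25457746e-03, -3.18880474e-06]), 'position': array([ 180.14784772, -519.16074464,  230.56736596]), 'orientation': array([-3.09634316e+00, -5.21650325e-01, -3.31727545e-05]), 'contact_force': array([ 0.70845054, -0.04746219,  0.06076593]), 'ft_torque': array([-0.00052012,  0.04351842, -0.00555176]), 'gripper_force': 0.0, 'width': 85.55214823545278}
```

View pics/top0.png

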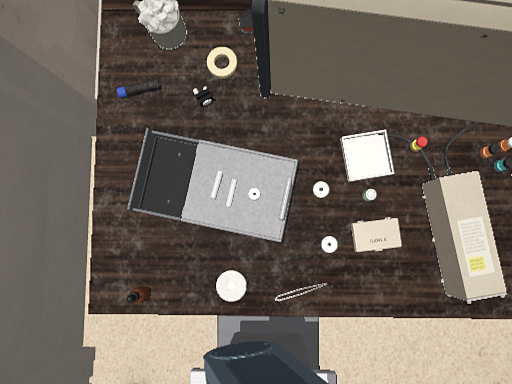

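View pics/side0.png

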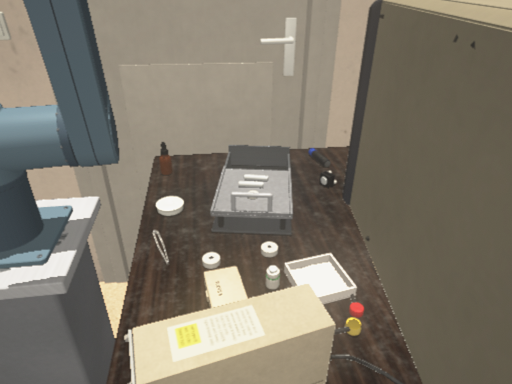

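The top view shows the stand at about (215,185), with the handle bar at (285,200), the posts at (216,185) and (231,192), and the puck at (254,194). The tray is at (367,155). The two washers at (321,189) and (329,243) are decoys, and the tall box is at (465,235).

```bash
python3 - <<'E'
from h import *
I=cv2.imread("pics/top0.png"); D=np.load("pics/top0.npy"); P=pts("top",D)
def comp(mask,u,v):
    n,l=cv2.connectedComponents(mask.astype(np.uint8)); k=l[v,u]; return l==k if k else None
g=I.mean(2); 
# board face: gray, z ~49
Z=P[...,2]
print("z board",Z[180,245],"handle",[np.round(P[200,u],0) for u in range(280,296,2)],"desk",Z[240,200],"tray",Z[155,367])
roi=np.zeros(Z.shape,bool); roi[110:260,120:310]=1
def rect(m,n="",z=None):
    c=max(cv2.findContours(m.astype(np.uint8),cv2.RETR_EXTERNAL,cv2.CHAIN_APPROX_NONE)[0],key=cv2.contourArea)
    r=cv2.minAreaRect(c); b=cv2.boxPoints(r); print(n,r); 
    if z is not None:
        w=np.array([ray("top",*p,z)[:2] for p in b]); print(np.round(w,1).tolist(),"ctr",np.round(w.mean(0),1),"sides",np.linalg.norm(np.diff(w,axis=0),axis=1).round(1))
m=roi&(Z>40)&(Z<65)&(g>110); rect(m,"board",53)
# posts, puck : bright
w=roi&(g>200)
n,l,s,c=cv2.connectedComponentsWithStats(w.astype(np.uint8))
for i in range(1,n):
    if s[i,4]>15:
        print("bright",s[i],c[i].round(1)); rect(l==i,"",55)
hm=roi&(Z>80)&(Z<110); q=P[hm]; print("handle pts",len(q),q.mean(0) if len(q) else 0)
if len(q)>5:
    rect(hm,"handle",96)
t=np.zeros_like(roi); t[120:190,330:405]=1; rect(t&(g>170),"tray",20)
for (u,v) in((321,189),(329,243)): print("decoy",ray("top",u,v,10)[:2])
# heights around path
b=Z[170:300,420:510]; print("box max",np.nanmax(np.where(D[170:300,420:510]>0,b,0)), P[235,427],P[235,503])
print("shelf", P[60,300],P[100,280],P[120,480], "cream",P[235,376])
E
```

```text
z board 47.973963068847524 handle [array([522., -36.,  47.]), array([518., -39.,  97.]), array([518., -44.,  96.]), array([518., -48.,  95.]), array([521., -53.,  55.]), array([525., -58.,   3.]), array([525., -63.,  -1.]), array([526., -68.,  -4.])] desk -1.138927355430269 tray 4.5746294749556
board ((216.4602508544922, 185.26956176757812), (148.19528198242188, 83.88352966308594), 11.659292221069336)
[[494.8, 275.1], [674.6, 244.0], [609.8, -72.9], [433.4, -37.2]] ctr [553.1 102.2] sides [182.4 323.4 179.9]
bright [210 170  12  29 135] [215.8 183.9]
 ((215.71656799316406, 184.06369018554688), (4.796827793121338, 28.2730655670166), 16.389541625976562)
[[526.8, 115.8], [585.5, 99.6], [582.6, 89.6], [523.9, 105.8]] ctr [554.7 102.7] sides [60.9 10.4 60.9]
bright [226 178  10  29 136] [230.6 192.3]
 ((230.58689880371094, 192.25572204589844), (4.809825897216797, 28.400876998901367), 13.240518569946289)
[[508.6, 82.0], [568.2, 68.9], [565.9, 58.8], [506.3, 71.9]] ctr [537.2  70.4] sides [61.  10.4 61. ]
bright [280 178  11  41 105] [285.  198.2]
 ((284.9792175292969, 198.09983825683594), 
[... 505 characters left out ...]
4)
[[480.2, -31.3], [567.2, -49.1], [565.2, -58.9], [478.2, -41.0]] ctr [522.7 -45.1] sides [88.9 10.  88.8]
tray ((367.47296142578125, 154.83782958984375), (45.209720611572266, 45.70291519165039), 80.53767395019531)
[[666.9, -171.5], [684.2, -271.7], [584.2, -286.4], [567.0, -187.2]] ctr [ 625.6 -229.2] sides [101.7 101.1 100.7]
decoy [ 549.55400524 -127.086478  ]
decoy [ 430.11212717 -144.29555638]
box max 133.23753048779395 [ 449.44066778 -363.01884351   -3.08902941] [ 450.79434857 -529.31595966   -1.47275859]
shelf [757.56423328 -68.66212157 250.58254384] [754.66229345 -34.76932873   1.67487519] [ 700.14312409 -471.15084929   38.69832961] cream [ 448.45837621 -242.57598011   34.84617413]
```

Measured positions:
- **Handle:** about (523, -45, 94). Downhill runs along (0.195, 0.981).
- **Puck:** about (535, 21).
- **Tray:** (626, -229).

I'll go above the handle first.

>>> step_arm:
  plan: [0.958,-0.672,0.08,0,0,0.337,0.958,-0.672,0.08,0,0,0.337,0.958,-0.672,0.08,0,0,0.337,0.958,-0.672,0.08,0,0,0.337,0.958,-0.672,0.08,0,0,0.337,0.958,-0.672,0.08,0,0,0.337,0.958,-0.672,0.08,0,0,0.337,0.958,-0.672,0.08,0,0,0.337]
  hand: 0.6

```text
time: 0.9
position: [412.0, -197.7, 204.1]
orientation: [-3.127, 0.307, 0.0]
contact_force: [0.7, -0.6, 0.4]
width: 51.3
gripper_force: 0.0
```

```bash
cat >> h.py <<'E'
def go(p,yaw=None,rx=0):
    """target TCP (tool down), yaw = world angle of tool y axis"""
    s=get_state(); A=R.from_rotvec(s["orientation"]); 
    d=A.inv().apply(np.array(p,float)-s["position"])/500
    if yaw is None: t=np.zeros(3)
    else:
        y=np.array([np.cos(yaw),np.sin(yaw),0]); z=np.array([0,0,-1.]); B=R.from_matrix(np.stack([np.cross(y,z),y,z],1))
        t=(A.inv()*B).as_rotvec()/(np.pi/2)
    print("t",s["time"],"pos",s["position"].round(1),"F",s["contact_force"].round(1),"w",round(s["width"],1),"gf",round(s["gripper_force"],1),"q",s["qpos"].round(2))
    print("shift",d.round(4),"turn",t.round(4))
E
python3 -c "
from h import *
go([523,-45,190],-1.767)"
```

```text
t 0.9 pos [ 412.  -197.7  204.1] F [ 0.7 -0.6  0.4] w 51.3 gf 0.0 q [-0.69  0.11  1.79 -0.    1.24  1.07]
shift [ 0.1584 -0.3428  0.0282] turn [-0.      0.      0.0002]
```

>>> step_arm:
  plan: [0.158,-0.343,0.08,0,0,0,0.158,-0.343,0.08,0,0,0,0.158,-0.343,0.08,0,0,0,0.158,-0.343,0.08,0,0,0,0.158,-0.343,0.08,0,0,0,0.158,-0.343,0.08,0,0,0,0.158,-0.343,0.08,0,0,0]

```text
time: 1.6
position: [521.6, -47.4, 164.2]
orientation: [3.126, -0.307, -0.001]
contact_force: [-0.2, 0.1, 0.1]
width: 51.3
gripper_force: 0.0
```

```bash
python3 -c "
from h import *
go([523,-45,75],-1.767)"
```

```text
t 1.6 pos [521.6 -47.4 164.2] F [-0.2  0.1  0.1] w 51.3 gf 0.0 q [-0.3   0.27  1.69 -0.    1.18  1.46]
shift [ 0.0019 -0.0053  0.1785] turn [0.0002 0.0004 0.0002]
```

>>> step_arm:
  plan: [0.002,-0.005,0.06,0,0,0,0.002,-0.005,0.12,0,0,0,0.002,-0.005,0.16,0,0,0,0.002,-0.005,0.178,0,0,0,0.002,-0.005,0.178,0,0,0,0.002,-0.005,0.178,0,0,0]

```text
time: 2.2
position: [524.2, -45.5, 76.4]
orientation: [3.126, -0.309, 0.002]
contact_force: [-0.2, -0.0, 0.2]
width: 51.3
gripper_force: 0.0
```

>>> step_arm:
  plan: [0,0,0,0,0,0,0,0,0,0,0,0,0,0,0,0,0,0,0,0,0,0,0,0,0,0,0,0,0,0]
  hand: 0
  squeeze: 40

```text
time: 2.7
position: [524.0, -45.6, 76.3]
orientation: [3.125, -0.306, 0.002]
contact_force: [-2.4, -3.9, 4.6]
width: 8.5
gripper_force: 39.0
```

```bash
python3 -c "
from h import *
go([523,-45,75],-1.767)
snap('side','grip')"
```

```text
t 2.7 pos [524.  -45.6  76.3] F [-2.4 -3.9  4.6] w 8.5 gf 39.0 q [-0.3   0.37  1.79 -0.    0.97  1.47]
shift [-0.0022 -0.0007  0.0025] turn [ 0.0011 -0.0009  0.0007]
```

View pics/grip.png

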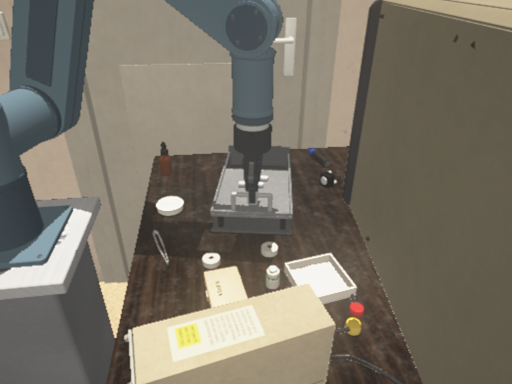

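The grip on the bar is good (opening 8.5 mm, puck and posts undisturbed). I'll lift slowly along the hinge arc.

>>> step_arm:
  plan: [0,-0.0014,-0.0052,0,0,0,0,-0.0028,-0.0104,0,0,0,0,-0.0041,-0.0156,0,0,0,0,-0.0055,-0.0208,0,0,0,0,-0.0071,-0.026,0,0,0,0,-0.0087,-0.0311,0,0,0,0,-0.0103,-0.0363,0,0,0,0,-0.012,-0.0414,0,0,0]

```text
time: 3.55
position: [525.1, -40.1, 96.2]
orientation: [3.124, -0.306, 0.001]
contact_force: [0.3, -6.3, -2.1]
width: 8.6
gripper_force: 38.9
```

>>> step_arm:
  plan: [0,-0.0019,-0.0051,0,0,0,0,-0.0037,-0.0101,0,0,0,0,-0.0056,-0.0152,0,0,0,0,-0.0075,-0.0202,0,0,0,0,-0.0096,-0.0252,0,0,0,0,-0.0117,-0.0302,0,0,0,0,-0.0138,-0.0352,0,0,0,0,-0.016,-0.0402,0,0,0]

```text
time: 4.35
position: [526.7, -32.5, 116.5]
orientation: [3.124, -0.306, 0.002]
contact_force: [0.0, -6.5, -1.1]
width: 8.4
gripper_force: 39.0
```

```bash
python3 -c "
from h import *
go([523,-45,75],-1.767)
a,_=snap('side','t2a');b,_=snap('top','t2b')
cv2.imwrite('pics/t2.png',np.hstack([cv2.resize(a[120:270,170:340],(400,353)),cv2.resize(b[110:270,110:310],(400,353))])[:,:,::-1])"
```

```text
t 4.35 pos [526.7 -32.5 116.5] F [ 0.  -6.5 -1.1] w 8.4 gf 39.0 q [-0.27  0.33  1.75 -0.    1.07  1.5 ]
shift [-0.0024  0.0257  0.0831] turn [ 0.0019 -0.0008  0.0006]
```

View pics/t2.png

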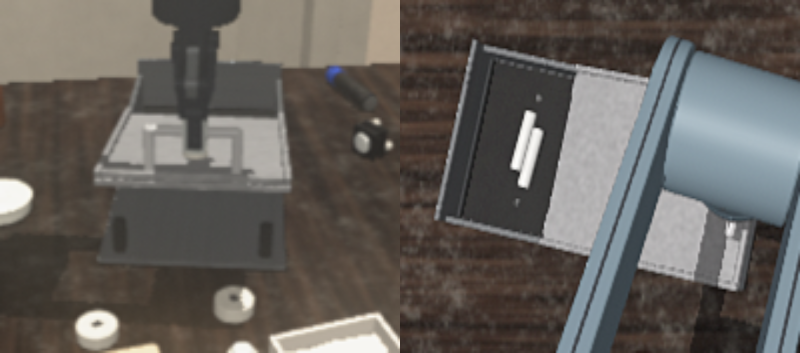

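Both posts have already rolled into the trough at a tilt of about 0.2 (crop around (520,150)). I'll lower the board back along the arc.

>>> step_arm:
  plan: [0,0.0022,0.005,0,0,0,0,0.0043,0.01,0,0,0,0,0.0064,0.015,0,0,0,0,0.0085,0.02,0,0,0,0,0.0104,0.0251,0,0,0,0,0.0123,0.0301,0,0,0,0,0.0141,0.0351,0,0,0,0,0.016,0.0402,0,0,0]

```text
time: 5.25
position: [525.1, -40.1, 96.3]
orientation: [3.124, -0.306, 0.001]
contact_force: [-1.4, -6.5, -0.7]
width: 8.5
gripper_force: 39.1
```

>>> step_arm:
  plan: [0,0.0017,0.0051,0,0,0,0,0.0033,0.0103,0,0,0,0,0.0049,0.0155,0,0,0,0,0.0065,0.0206,0,0,0,0,0.0079,0.0258,0,0,0,0,0.0093,0.031,0,0,0,0,0.0107,0.0362,0,0,0,0,0.012,0.0412,0,0,0]

```text
time: 6.05
position: [524.1, -45.6, 76.2]
orientation: [3.125, -0.307, 0.002]
contact_force: [-8.1, -0.8, 26.2]
width: 8.8
gripper_force: 42.1
```

>>> step_arm:
  plan: [0,0,0,0,0,0,0,0,0,0,0,0,0,0,0,0,0,0,0,0,0,0,0,0]
  hand: 0.6

```text
time: 6.45
position: [523.6, -44.3, 75.4]
orientation: [-3.126, 0.306, 0.0]
contact_force: [-0.1, 0.7, -0.9]
width: 51.4
gripper_force: 0.0
```

```bash
python3 -c "
from h import *
go([523,-45,150],-1.767)"
```

```text
t 6.45 pos [523.6 -44.3  75.4] F [-0.1  0.7 -0.9] w 51.4 gf 0.0 q [-0.3   0.37  1.79  0.    0.97  1.47]
shift [-0.0009  0.0016 -0.1492] turn [-0.0001  0.0001  0.0006]
```

>>> step_arm:
  plan: [0,0,-0.1,0,0,0,0,0,-0.2,0,0,0,0,0.1,-0.25,0,0,0,0,0.2,-0.25,0,0,0,0,0.3,-0.25,0,0,0,0,0.36,-0.25,0,0,0,0,0.36,-0.25,0,0,0]

```text
time: 7.15
position: [487.9, -225.4, 200.4]
orientation: [3.124, -0.314, 0.001]
contact_force: [0.3, 0.9, -0.4]
width: 51.0
gripper_force: 0.0
```

```bash
python3 - <<'E'
from h import *
a,_=snap('top','p1');s,_=snap('side','p1s')
g=a.mean(2)
w=np.zeros_like(g,np.uint8); w[110:260,120:310]=(g>200)[110:260,120:310]
n,l,st,c=cv2.connectedComponentsWithStats(w)
for i in range(1,n):
    if st[i,4]>15: print(st[i],c[i].round(1),ray('top',*c[i],55).round(1))
cv2.imwrite('pics/p1c.png',np.hstack([cv2.resize(a[110:270,120:420],(500,267)),cv2.resize(s[120:270,170:340],(300,267))])[:,:,::-1])
go([523,-45,150],-1.767)
E
```

```text
[158 158  12  27 126] [163.6 171. ] [582.4 216.3  55. ]
[162 166  12  27 130] [167.7 179.1] [564.8 206.9  55. ]
[280 178  11  41 122] [284.9 198. ] [525.4 -46.1  55. ]
[248 188  12  12 109] [253.5 193.4] [535.   21.2  55. ]
[185 193   3  13  19] [186.2 199.7] [520.5 165.6  55. ]
t 7.25 pos [ 488.3 -221.4  200.1] F [-0.4  0.2 -1. ] w 51.2 gf 0.0 q [-0.63  0.26  1.62  0.    1.27  1.13]
shift [-0.0012 -0.3595  0.1006] turn [-0.0005  0.0004 -0.001 ]
```

View pics/p1c.png

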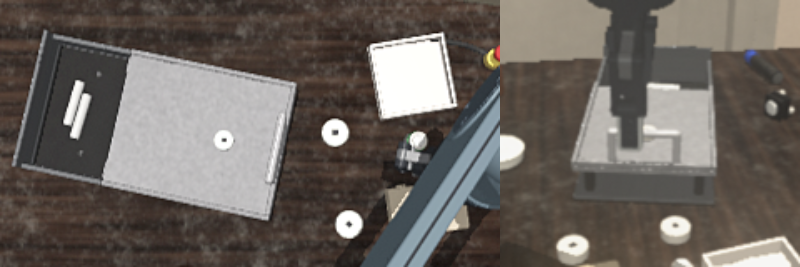

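Both posts lie in the trough (crop (75,105)), and the puck hasn't moved: it is at (535, 21). I'll go above it next.

```bash
python3 -c "
from h import *
go([535,21,140],-1.767)"
```

```text
t 7.25 pos [ 488.3 -221.4  200.1] F [-0.4  0.2 -1. ] w 51.2 gf 0.0 q [-0.63  0.26  1.62  0.    1.27  1.13]
shift [-0.0036 -0.4937  0.1207] turn [-0.0005  0.0004 -0.001 ]
```

>>> step_arm:
  plan: [-0.004,-0.494,0,0,0,0,-0.004,-0.494,0,0,0,0,-0.004,-0.494,0,0,0,0,-0.004,-0.494,0,0,0,0,-0.004,-0.494,0.04,0,0,0,-0.004,-0.494,0.12,0,0,0,-0.004,-0.494,0.12,0,0,0,-0.004,-0.494,0.12,0,0,0]

```text
time: 8.05
position: [533.8, 22.7, 140.3]
orientation: [-3.127, 0.304, 0.004]
contact_force: [0.3, -0.7, -0.2]
width: 51.3
gripper_force: 0.0
```

```bash
python3 -c "
from h import *
go([535,21,51],-1.767)"
```

```text
t 8.05 pos [533.8  22.7 140.3] F [ 0.3 -0.7 -0.2] w 51.3 gf 0.0 q [-0.17  0.31  1.7  -0.    1.13  1.6 ]
shift [0.0034 0.0029 0.1787] turn [0.0001 0.0015 0.0016]
```

>>> step_arm:
  plan: [0.003,0.001,0.06,0,0,0,0.003,0.001,0.11,0,0,0,0.003,0.001,0.15,0,0,0,0.003,0.001,0.166,0,0,0,0.003,0.001,0.174,0,0,0,0.003,0.001,0.178,0,0,0,0.003,0.001,0.178,0,0,0]

```text
time: 8.75
position: [536.9, 20.5, 52.5]
orientation: [3.126, -0.307, 0.003]
contact_force: [-1.1, 1.0, -0.2]
width: 51.4
gripper_force: 0.0
```

```bash
python3 -c "
from h import *
go([535,21,51],-1.767)"
```

```text
t 8.75 pos [536.9  20.5  52.5] F [-1.1  1.  -0.2] w 51.4 gf 0.0 q [-0.17  0.42  1.79  0.    0.93  1.6 ]
shift [-0.0039 -0.0003  0.003 ] turn [-0.     -0.0012  0.0002]
```

>>> step_arm:
  plan: [0,0,0,0,0,0,0,0,0,0,0,0,0,0,0,0,0,0,0,0,0,0,0,0,0,0,0,0,0,0]
  hand: 0
  squeeze: 40

```text
time: 9.25
position: [536.6, 20.8, 52.4]
orientation: [3.126, -0.306, 0.002]
contact_force: [-1.1, -0.0, 5.7]
width: 22.6
gripper_force: 38.9
```

Gripped (opening 22.6 mm). I'll lift a little and look.

>>> step_arm:
  plan: [0,0,-0.01,0,0,0,0,0,-0.03,0,0,0,0,0,-0.07,0,0,0,0,0,-0.13,0,0,0,0,0,-0.2,0,0,0,0,0,-0.24,0,0,0,0,0,-0.24,0,0,0]

```text
time: 9.95
position: [538.3, 20.5, 175.5]
orientation: [3.126, -0.306, 0.012]
contact_force: [0.1, -0.2, -0.7]
width: 22.6
gripper_force: 39.2
```

```bash
python3 -c "
from h import *
a,_=snap('side','lift')
cv2.imwrite('pics/liftc.png',cv2.resize(a[70:240,150:350],(700,595),interpolation=cv2.INTER_CUBIC)[:,:,::-1])
go([626,-229,150],-1.767)"
```

```text
t 10.0 pos [537.   20.7 173.3] F [ 0.1 -0.5 -1.1] w 22.0 gf 39.2 q [-0.17  0.28  1.65  0.    1.2   1.6 ]
shift [0.2713 0.4554 0.0477] turn [-0.0001 -0.0025  0.0005]
```

View pics/liftc.png

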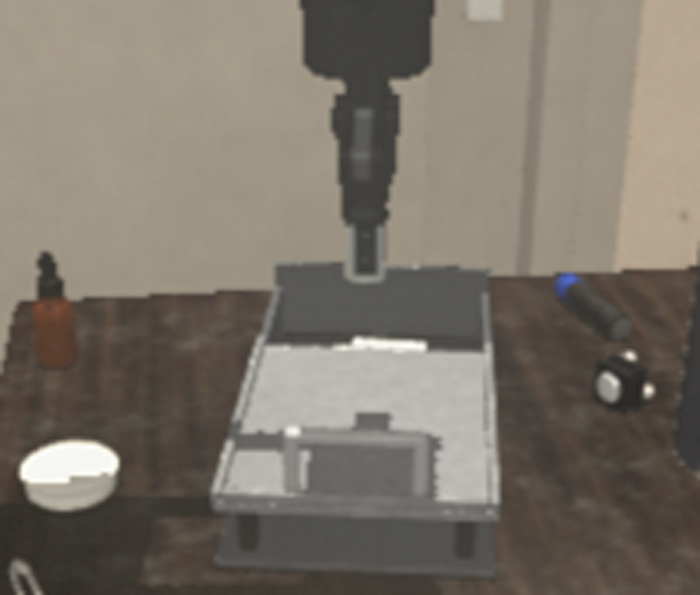

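The puck is held at the finger tips and the board is empty. Before going to the tray, I'll check the clearance to the shelf.

```bash
python3 -c "
from h import *
P=pts('top',np.load('pics/top0.npy'))
m=(P[...,1]>-330)&(P[...,1]<-130)&(P[...,2]>60)&(P[...,0]>500)
q=P[m]; print(q[:,0].min(),q[np.argsort(q[:,0])[:5]].round(0))
go([612,-231,130],-1.767)"
```

```text
719.2034919306482 [[ 719. -327.  466.]
 [ 719. -330.  322.]
 [ 719. -329.  459.]
 [ 719. -328.  462.]
 [ 719. -330.  459.]]
t 10.0 pos [537.   20.7 173.3] F [ 0.1 -0.5 -1.1] w 22.0 gf 39.2 q [-0.17  0.28  1.65  0.    1.2   1.6 ]
shift [0.2445 0.4647 0.0876] turn [-0.0001 -0.0025  0.0005]
```

>>> step_arm:
  plan: [0.03,0.06,0,0,0,0,0.07,0.13,0,0,0,0,0.11,0.21,0,0,0,0,0.15,0.29,0,0,0,0,0.19,0.36,0,0,0,0,0.22,0.42,0,0,0,0,0.245,0.465,0,0,0,0,0.245,0.465,0.06,0,0,0]

```text
time: 10.8
position: [613.5, -236.3, 143.3]
orientation: [3.122, -0.312, 0.01]
contact_force: [0.6, 0.3, -0.4]
width: 22.5
gripper_force: 39.3
```

>>> step_arm:
  plan: [0,0,0,0,0,0,0,0,0,0,0,0]

```text
time: 11.0
position: [609.7, -230.0, 139.5]
orientation: [-3.124, 0.306, 0.007]
contact_force: [0.0, 0.5, 0.1]
width: 22.1
gripper_force: 39.3
```

```bash
python3 -c "
from h import *
go([612,-231,9],-1.767)"
```

```text
t 11.0 pos [ 609.7 -230.   139.5] F [0.  0.5 0.1] w 22.1 gf 39.3 q [-0.53  0.51  1.39  0.    1.25  1.23]
shift [0.0061 0.0015 0.261 ] turn [-0.0012  0.0029  0.0004]
```

>>> step_arm:
  plan: [0.003,0,0.06,0,0,0,0.003,0,0.12,0,0,0,0.003,0,0.18,0,0,0,0.003,0,0.22,0,0,0,0.003,0,0.245,0,0,0,0.003,0,0.255,0,0,0,0.003,0,0.258,0,0,0,0.003,0,0.258,0,0,0]

```text
time: 11.8
position: [613.3, -231.6, 13.6]
orientation: [3.126, -0.306, 0.003]
contact_force: [0.3, 0.2, -0.2]
width: 22.0
gripper_force: 39.3
```

```bash
python3 -c "
from h import *
go([612,-231,7],-1.767)"
```

```text
t 11.8 pos [ 613.3 -231.6   13.6] F [ 0.3  0.2 -0.2] w 22.0 gf 39.3 q [-0.53  0.64  1.5   0.    1.    1.24]
shift [-0.0028 -0.0007  0.0132] turn [ 0.0004 -0.0011  0.0006]
```

>>> step_arm:
  plan: [0,0,0.004,0,0,0,0,0,0.007,0,0,0,0,0,0.01,0,0,0,0,0,0.012,0,0,0,0,0,0.012,0,0,0]

```text
time: 12.3
position: [612.7, -231.5, 7.5]
orientation: [3.126, -0.307, 0.001]
contact_force: [-1.3, 0.8, 5.3]
width: 22.6
gripper_force: 39.9
```

Contact (5 N). I'll release and withdraw straight up.

>>> step_arm:
  plan: [0,0,0,0,0,0,0,0,0,0,0,0,0,0,0,0,0,0,0,0,0,0,0,0]
  hand: 0.45

```text
time: 12.7
position: [612.4, -231.3, 6.2]
orientation: [-3.126, 0.307, 0.0]
contact_force: [0.2, -0.1, -0.3]
width: 38.2
gripper_force: 0.0
```

>>> step_arm:
  plan: [0,0,-0.03,0,0,0,0,0,-0.1,0,0,0,0,0,-0.2,0,0,0,0,0,-0.3,0,0,0,-0.15,0,-0.35,0,0,0,-0.25,0,-0.35,0,0,0,-0.25,0,-0.35,0,0,0,-0.25,0,-0.35,0,0,0]

```text
time: 13.5
position: [487.0, -206.0, 183.5]
orientation: [3.126, -0.308, 0.0]
contact_force: [1.9, -0.1, 1.3]
width: 38.1
gripper_force: 0.0
```

```bash
python3 -c "
from h import *
a,_=snap('top','end');s,_=snap('side','ends')
cv2.imwrite('pics/endc.png',np.hstack([cv2.resize(a[110:210,120:420],(500,267)),cv2.resize(s[230:310,270:370],(300,267))])[:,:,::-1])
go([612,-231,200])"
```

```text
t 13.6 pos [ 490.3 -207.4  183. ] F [ 0.8 -0.7  0.5] w 38.4 gf 0.0 q [-0.61  0.26  1.65  0.    1.22  1.16]
shift [ 0.2481 -0.0012 -0.0333] turn [0. 0. 0.]
```

View pics/endc.png

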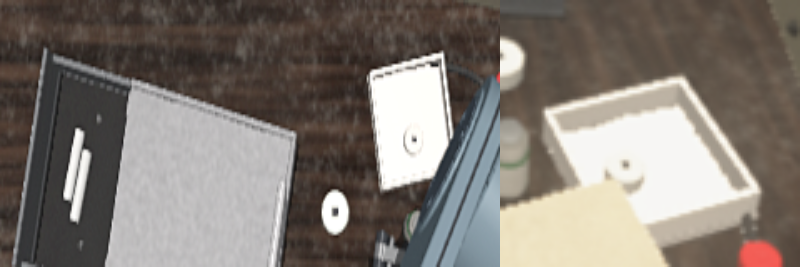

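The puck lies flat in the tray, chip up (crop (413,140)). Both posts are in the trough and the board is level and empty.

```bash
python3 -c "
from plant import *
print(hand_in())"
```

```text
the job is handed in; nothing more can be done
None
```

Done and handed in at about 13.6 s of the 51 s: both posts are in the catch trough, the board is back at rest, and the puck lies chip-up in the white tray. I tipped the board only to about 0.2 rad, because both posts had already rolled off by then.

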